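Knock the rivet pin, then hold the glue pad half-way down with the maul

TASK

On the riveting press, fasten the strap: pick up the wooden palm maul and give the slim sprung rivet pin a brisk knock with it, letting the pin spring back up. Then, with the maul still in the gripper and upright, press the wide sprung glue pad half-way down with the maul's flat face, never pushing it to its stop, and finish while holding it there: do not let go of the maul or the pad. Touch the press only with the maul, and leave the thread spool, the jar and the journal where they are.

Things in the scene. Friction and masses are not known exactly. Their poses are not given: they have to be found in the camera images.
- press: Fixed press on the bench: dark wooden foot 120 (x) x 250 (y) x 30 mm, a post at each end, and a grey steel bridge 55 mm wide along its y axis, top 104 mm above the bench. Two short guide tubes stand on the bridge (tops 115 mm above the bench), one for the rivet pin at y = +55 mm and one for the glue pad at y = -55 mm, both at x = 0. Origin: centre of the underside; z up. Its position and yaw vary.
- pin_top (a point): Centre of the top of the rivet pin: the slim steel plunger (stem 14 mm, round head 24 mm in diameter, 8 mm thick). 152 mm above the bench when up.
- pin (a joint): Travel of the rivet pin, m: 0 up, grows as it is pushed straight down, stop at 0.018. The spring takes about 2 N to start and 6.5 N at the stop and lifts the pin when it is freed. A knock counts when the pin moves down faster than 0.06 m/s somewhere beyond 0.008 (a slow push does not count; it may be repeated).
- pad_top (a point): Centre of the flat top of the glue pad's cap: the wide steel disc 52 mm in diameter, 12 mm thick, on a stem with a thicker lower part. 155 mm above the bench when up; 145 mm when half-way down, where the shoulder of the thicker part of the stem (30 mm in diameter) is level with the top of its guide tube.
- pad (a joint): Travel of the glue pad, m: 0 up, grows as it is pushed straight down, half-way 0.010, stop at 0.020. The spring takes about 3 N to start, 8 N half-way and 13 N at the stop (0.5 N per mm) and lifts it when freed.
- maul: Palm maul, about 0.3 kg, loose, standing upright on its flat striking face: a pale wooden cylinder head 56 mm in diameter and 50 mm high with a thin steel band, and above it a dark round wooden handle 26 mm in diameter, from 50 to 130 mm above the striking face. Origin: centre of the striking face; z along the handle, away from the head.
- maul_grip (a point): Point on the maul's axis, 98 mm above its striking face: a good place to grip the handle from above.
- spool: Bystander: thread spool, 52 mm in diameter, 60 mm high, standing. Origin: centre of its underside.
- tin: Bystander: small amber glass jar with a lid, 60 mm in diameter, 60 mm high, standing. Origin: centre of its underside.
- journal: Bystander: closed leather-bound journal lying flat, 90 x 140 x 28 mm. Origin: centre of its underside.
There are look-alikes about, which are no part of the job. Of the things that look like the maul, the middle-sized one is meant.

How it is judged (in metres and radians):
On the way, in this order (a step that is already met when the one before it is completed fails the run):
1. the rivet pin is knocked briskly down with the maul (value of joint pin above 0.008 m and velocity of joint pin above 0.06 m/s and horizontal distance between maul and pin_top below 0.035 m and height (world z) of maul above 0.11 m).
2. the rivet pin is freed and springs back up (value of joint pin below 0.003 m), for 0.1 s.
At the end, for the whole second after the job is handed in: The program finishes while holding: the gripper holds the upright maul (within 0.2 rad), whose face rests on the glue pad (centres within 25 mm) and pushes with more than 3 N, keeping the pad 7 to 13 mm down (half-way is 10 mm); the rivet pin is back up (within 3 mm) (value of joint pad between 0.007 and 0.013 m and contact force between maul and press above 3 N and contact force between the fingers and maul above 2 N and horizontal distance between maul and pad_top below 0.025 m and height (world z) of maul above 0.13 m and angle between maul's own z axis and vertical below 0.2 rad and value of joint pin below 0.003 m); the arm keeps its last pose, push and grip.
It fails at once if the glue pad is pushed to its stop (more than 18.5 mm down) (value of joint pad above 0.0185 m).
It fails at once if the robot itself pushes on the press (contact force between any of the arm, the fingers and press above 3 N).
It fails at once if the thread spool is moved more than 30 mm (distance of spool from where it was at the start of the episode above 0.03 m).
It fails at once if the jar is moved more than 30 mm (distance of tin from where it was at the start of the episode above 0.03 m).
It fails at once if the journal is moved more than 30 mm (distance of journal from where it was at the start of the episode above 0.03 m).
It also fails if it takes over 38 s, if anything falls off the work surface, if the arm or the gripper's body presses on something with over 40 N, if the wrist force passes 120 N, or if a joint passes its speed limit or range.

ROBOT

A 7-joint arm with a two-finger parallel gripper is mounted at the origin on the work surface. World frame = base frame: x ahead of the robot, y to its left, z up, the work surface at z = 0. Lengths are in mm, angles in rad, forces in N, time in s.
With the tool pointing down it reaches from about 400 to 850 mm from the base axis. Payload 6.9 kg.
Tool frame: the origin (TCP) lies midway between the tips of the shut fingers; the grasp point (between the pads) lies 19 mm behind it; z points along the fingers, y is the line along which they close (so a half turn about z gives the same grasp; the last joint's range is limited). The gripper opens to 85 mm and grips with 20 to 120 N. Pads are 22 mm wide; open, the fingers measure 114 mm over their backs; the gripper's body (76 mm by 85 mm) begins 54 mm behind the grasp point. The pads swing forward as they close: fully open they stand 13 mm farther back than shut.
Start: joints at [1.389, 0.507, -0.238, 1.5, 0.126, 1.149, -0.155], TCP at [177.373, -599.292, 231.275] pointing down, gripper open.
Joint ranges: [-3.08, 3.08], [-0.24, 2.05], [-1.43, 1.35], [0, 2.5], [-1.52, 4.66], [0.17, 1.96], [-2.89, 2.89]. Speed limits (rad/s): [2.39, 2.39, 3.14, 3.14, 3.14, 3.14, 3.14].

INTERFACE

Orientations are given as a 3x3 rotation matrix whose columns are the frame's x, y, z axes.
In Python, from rig import arm gives the robot as it stands.
- The arm moves only by the tool apply_moves, never from a script. Its argument "rows" is a list of rows, each a list of 4 numbers: the shift along the tool's x, y, z in cm, then the turn about the tool's z in rad. In form: [[dx, dy, dz, spin], ...]. A call has 1 to 12 rows; each row is the pose to reach, as a shift and turn from the pose commanded when the call began, along the tool's axes at that moment; what a row does not reach only later rows make up. A row lasts 1/12 s, in which the tool goes at most 41.7 mm and 7.16 degrees, less where a joint would pass 70% of its speed; a pose out of reach is approached as far as the arm can. A call with a gripper value outside its range is refused whole. "grip" is the finger opening in cm, from 0 to 8.54, set as the call begins (left out, the last holds). The fingers move at their own pace and stop on an object; "newtons" is the grip in N (left out, the last holds). Time passes only in rows, so rows that repeat a pose let the fingers close. It gives the time, the measured TCP pose, the force, the opening and the grip force at its end, in the units of the state.
- arm.state(): the state, without advancing time (a new reading comes with each control period).
- arm.capture(name): name is "side" or "top"; returns (picture, depth): 400x640x3 uint8, red, green, blue; 400x640 float32, mm along the optical axis (not along the pixel's ray), 0 where there is no reading.
- arm.camera_model(name): a dict with "fov_y" (degrees; the focal length in pixels is half the picture's height over the tangent of half this angle, whatever the lens; pixels are square), "cx", "cy" (the principal point, pixels), "position" and "rotation" of the camera in the world. Camera axes: x right, y down, z forward; pixel columns grow to the right and rows downward; lengths in mm; the calibration is good to about 2 mm. A picture is of the moment at which its call begins. camera_model takes no time and is no camera call.
- arm.hand_in(): hands the job in; it is judged then, once.
Trained networks look in the newest picture that a camera, given by its name, has taken for a name from the list of things; names that differ only in an ending like _2 or _b are one class to them, and where a whole thing is asked for, a point or a joint stands for the part that bears it (a point fixed in the world has none). Each returns a list of dicts, best first, with "p" (0 to 1); they miss things now and then, are a little off and sometimes report something else, mostly with a low value. They report only what shows in the picture. A call takes as long as a camera call. They do not tell look-alikes from the thing itself.
- arm.boxes_of(camera, query): "bbox" ([left, top, right, bottom] in pixels, round what is visible of it).
- arm.silhouettes(camera, query): "region" (400x640 bool, what is visible of it) and "bbox" ([left, top, right, bottom] in pixels, round what is visible of it).
- arm.place_of(camera, query): "point" ([column, row] in pixels: a listed point, or the origin of a listed thing).
The state is a dict: "t": time; "joints": joint angles; "dq": joint speeds; "tau": joint torques, N m; "tcp_pos": TCP position; "ee_rot": TCP orientation; "contact_force": force on the tool from outside, world axes, zero at the start; "moment": the same for the moment, N m; "finger_gap": opening from 0.0 (shut) to 1.0 (fully open); "finger_force": force on a finger pad.
Only numpy, scipy, OpenCV 4.12 (cv2) and the standard library are available. Lean on these libraries where they do the work, as an engineer would, in place of code of your own. Each camera call takes 0.05 s, during which the arm holds its last target. There are 200 camera calls.

## Working session

There is one attempt and no reset: what is moved stays moved. The work goes in short steps, Python scripts to look and compute and a tool call to move; the robot and the scene stay as the last step left them, time stands still between calls to the robot, and variables do not carry over. Pictures are saved under pics/ and viewed, at most 10 in all, crops included, and the job is handed in when it is done.

Besides the shell and the picture viewer there is one more tool, called after "Call:" as name([rows], argument=value, ...), one row to a line, values as JSON. apply_moves: Moves the arm, as the interface text tells. Its arguments: {"type":"object","properties":{"rows":{"type":"array"},"grip":{"type":"number"},"newtons":{"type":"number"}},"required":["rows"]}

```bash
mkdir -p pics; cat > h.py <<'E'
import numpy as np, cv2
from rig import arm
def K(n):
    m=arm.camera_model(n); f=200/np.tan(np.radians(m["fov_y"])/2); return m,f
def px2w(n,u,v,d):
    m,f=K(n); c=np.array([(u-m["cx"])/f*d,(v-m["cy"])/f*d,d]); return np.array(m["position"])+np.array(m["rotation"])@c
def cloud(n,dep):
    m,f=K(n); v,u=np.mgrid[0:400,0:640]; c=np.stack([(u-m["cx"])/f*dep,(v-m["cy"])/f*dep,dep],-1)
    return c@np.array(m["rotation"]).T+np.array(m["position"])
E
python3 - <<'E'
from h import *
np.set_printoptions(precision=1,suppress=True)
s=arm.state();print(s["t"],s["tcp_pos"],s["ee_rot"],s["contact_force"])
for n in("top","side"):
    im,d=arm.capture(n);cv2.imwrite(f"pics/{n}0.png",im[:,:,::-1]);np.save(f"{n}0.npy",d)
    m,f=K(n);print(n,m,f)
    P=cloud(n,d)
    for q in("maul","press","pin_top","pad_top","spool","tin","journal"):
        for b in arm.boxes_of(n,q)[:4]:print(q,np.round(b["bbox"]),round(b["p"],2))
        if q in("maul","pin_top","pad_top"):
            for b in arm.place_of(n,q)[:4]:
                u,v=map(int,np.round(b["point"]));print("  pt",q,u,v,round(b["p"],2),P[min(v,399),min(u,639)])
E
```

```text
0.0 [ 177.2 -598.8  230.5] [[ 1.   0.3 -0. ]
 [ 0.3 -1.   0. ]
 [-0.  -0.  -1. ]] [-0.1  0.1  0.9]
top {'fov_y': 48.368012197172064, 'cx': 323.7472075011262, 'cy': 194.75961171370574, 'position': array([ 391.2,   42.7, 1016.9]), 'rotation': array([[ 0. , -1. ,  0.1],
       [-1. , -0. ,  0. ],
       [-0. , -0.1, -1. ]])} 445.352632757059
maul [340. 238. 372. 273.] 0.84
maul [304. 262. 324. 281.] 0.66
maul [287. 219. 316. 244.] 0.57
  pt maul 355 260 0.95 [389.7   1.2 176.3]
  pt maul 315 271 0.81 [365.2  78.4  94.4]
  pt maul 302 232 0.66 [445.2 108.9  75.6]
press [341. 132. 466. 211.] 0.69
pin_top [382. 160. 392. 170.] 0.64
  pt pin_top 387 165 0.61 [576.8 -60.2 152.7]
pad_top [427. 139. 453. 165.] 0.62
  pt pad_top 440 152 0.84 [ 603.8 -163.2  158.3]
spool [244. 167. 271. 200.] 0.83
tin [207. 216. 243. 244.] 0.87
side {'fov_y': 44.084107670696405, 'cx': 328.6708519019958, 'cy': 198.02887848847175, 'position': array([221.9, 896.2, 685.6]), 'rotation': array([[-0.9, -0.2,  0.3],
       [-0.3,  0.5, -0.8],
       [-0. , -0.9, -0.5]])} 493.9731940561673
maul [366. 181. 398. 256.] 0.74
maul [328. 225. 361. 284.] 0.6
maul [378. 238. 398. 282.] 0.6
  pt maul 388 276 0.93 [355.  104.5  11.5]
  pt maul 378 249 0.81 [393.6  34.9  22.2]
  pt maul 342 278 0.57 [441.6 149.1  19. ]
press [285. 142. 344. 241.] 0.77
pin_top [308. 166. 320. 185.] 0.42
  pt pin_top 313 167 0.48 [577.5 -58.2 149.2]
  pt pin_top 319 332 0.16 [435.2 309.2  26.4]
pad_top [305. 143. 329. 166.] 0.71
  pt pad_top 314 148 0.59 [ 607.8 -149.4  151.9]
  pt pad_top 280 294 0.26 [542.4 234.9  20.9]
spool [265. 265. 295. 305.] 0.74
tin [300. 299. 333. 345.] 0.76
journal [201. 236. 269. 295.] 0.7
```

```bash
python3 - <<'E'
from h import *
np.set_printoptions(precision=1,suppress=True)
t=cv2.imread("pics/top0.png");s=cv2.imread("pics/side0.png")
cv2.imwrite("pics/crop.png",np.hstack([cv2.resize(t[200:300,270:390],None,fx=3.3,fy=3.3),cv2.resize(s[170:300,310:420],(279,330))]))
for n,bs in(("top",[(340,238,372,273),(304,262,324,281),(287,219,316,244)]),("side",[(366,181,398,256),(328,225,361,284),(378,238,398,282)])):
    P=cloud(n,np.load(n+"0.npy"))
    for l,tp,r,b in bs:
        p=P[tp:b,l:r].reshape(-1,3);p=p[p[:,2]>8];z=np.percentile(p[:,2],99.5)
        for lo in(z-6,):
            q=p[p[:,2]>lo];print(n,l,"ztop",z,"n",len(q),q.min(0),q.max(0),q.mean(0))
        q=p; print("   all",q.min(0),q.max(0))
E
```

```text
top 340 ztop 1016.8623799612333 n 6 [ 391.2   42.7 1016.9] [ 391.2   42.7 1016.9] [ 391.2   42.7 1016.9]
   all [363.9 -38.6  54.1] [ 436.4   42.7 1016.9]
top 304 ztop 97.86529852751919 n 63 [351.   42.7  92.3] [ 391.2   88.5 1016.9] [360.2  79.7 109.2]
   all [344.   42.7  28.6] [ 391.2  100.5 1016.9]
top 287 ztop 1016.8623799612333 n 4 [ 391.2   42.7 1016.9] [ 391.2   42.7 1016.9] [ 391.2   42.7 1016.9]
   all [391.2  42.7   9.4] [ 475.   144.  1016.9]
side 366 ztop 685.6164055008733 n 13 [221.9 896.2 685.6] [221.9 896.2 685.6] [221.9 896.2 685.6]
   all [221.9 -35.1   8.8] [432.1 896.2 685.6]
side 328 ztop 130.40962686525964 n 84 [221.9 114.4 125.1] [458.7 896.2 685.6] [432.2 171.8 160.8]
   all [221.9 -19.4   8. ] [525.1 896.2 685.6]
side 378 ztop 519.6698365701461 n 4 [221.9 896.2 685.6] [221.9 896.2 685.6] [221.9 896.2 685.6]
   all [221.9  -1.1   8.2] [395.1 896.2 685.6]
```

View pics/top0.png

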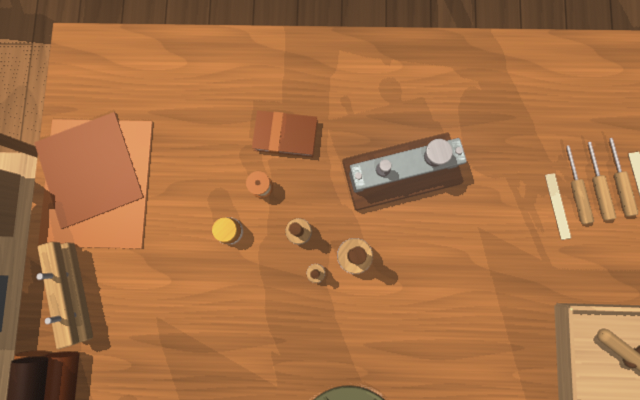

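View pics/side0.png

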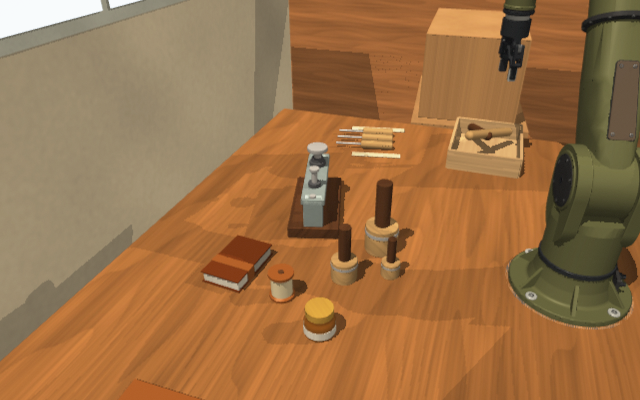

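View pics/crop.png

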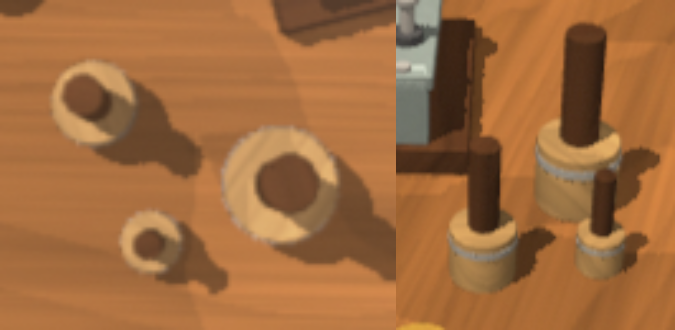

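```bash
cat >> h.py <<'E'
from scipy.optimize import least_squares
def circ(q,r):
    f=lambda p:np.hypot(q[:,0]-p[0],q[:,1]-p[1])-r
    # outline-free: centre of points
    return np.median(q,0)
def layer(n,dep,box,zl,zh):
    P=cloud(n,dep);l,t,r,b=box;p=P[t:b,l:r].reshape(-1,3);dd=dep[t:b,l:r].ravel()
    p=p[(dd>0)&(p[:,2]>zl)&(p[:,2]<zh)]
    c,rad=cv2.minEnclosingCircle(p[:,:2].astype(np.float32)); return len(p),p.mean(0),(p.min(0)+p.max(0))/2,np.array(c),rad,np.median(p[:,2])
E
python3 - <<'E'
from h import *
np.set_printoptions(precision=1,suppress=True)
T=np.load("top0.npy");S=np.load("side0.npy")
for nm,n,D,box,zl,zh in[("midhandle","top",T,(280,212,320,250),118,140),("midhead","top",T,(280,212,320,250),42,60),("midhandle","side",S,(333,220,362,290),60,125),("midhead","side",S,(325,220,362,290),10,48),
 ("bighandle","top",T,(335,235,376,276),150,200),("smallhandle","top",T,(302,260,326,284),80,110),
 ("pin","top",T,(375,153,400,178),140,165),("pad","top",T,(420,132,460,172),145,170),("bridge","top",T,(340,130,470,215),98,109),("pin","side",S,(300,160,325,180),147,160),("pad","side",S,(300,138,335,162),150,165)]:
    print(nm,n,*layer(n,D,box,zl,zh))
P=cloud("top",T);b=P[130:215,340:470].reshape(-1,3);b=b[(b[:,2]>98)&(b[:,2]<109)]
print(cv2.minAreaRect(b[:,:2].astype(np.float32)))
print(arm.state()["ee_rot"])
E
```

```text
midhandle top 131 [449.4 120.  130.3] [449.8 119.6 128.2] [449.6 120.1] 12.679116249084473 130.44028644184186
midhead top 362 [447.8 117.9  50.4] [450.1 120.9  50.5] [449.8 120.7] 28.394941329956055 50.555573982572014
midhandle side 336 [443.7 132.   92.8] [445.5 128.8  92.1] [445.1 126.1] 12.924269676208496 93.60728970473139
midhead side 694 [463.4  95.1  30.7] [477.9  55.4  29. ] [480.6  57.9] 104.83887481689453 28.494054925102205
bighandle top 263 [399.5  -2.5 173.2] [399.2  -2.7 163.7] [399.4  -2.8] 17.0677547454834 173.48065180349067
smallhandle top 67 [359.7  80.2  94. ] [359.9  80.3  90. ] [359.8  80.3] 9.118056297302246 94.2171318029956
pin top 114 [577.  -55.5 152.7] [577.8 -55.3 151.8] [577.5 -56. ] 11.887639999389648 152.89154397433578
pad top 542 [ 605.7 -160.7  155.6] [ 606.5 -161.   153. ] [ 606.8 -161.3] 25.843406677246094 155.85045994459625
bridge top 2176 [586.6 -97.1 104.9] [ 591.8 -108.5  103.6] [ 591.4 -109.2] 120.67306518554688 104.94030215756527
pin side 44 [573.8 -51.9 149.7] [573.  -53.  150.1] [573.5 -53.4] 12.605408668518066 149.72346848855517
pad side 151 [ 602.9 -155.9  152.6] [ 603.3 -155.4  152.6] [ 604.1 -156.2] 26.79192543029785 152.46429271921522
((592.2000122070312, -108.93633270263672), (55.63832473754883, 238.3535919189453), 15.389642715454102)
[[ 1.   0.3 -0. ]
 [ 0.3 -1.   0. ]
 [-0.  -0.  -1. ]]
```

```bash
cat >> h.py <<'E'
def shift(*targets):
    s=arm.state();R=np.array(s["ee_rot"]);p=np.array(s["tcp_pos"])
    print("t",round(s["t"],2),"tcp",p.round(1),"yaw",round(float(np.arctan2(R[1,0],R[0,0])),3),"tilt",R[2,:2].round(4),"q",np.round(s["joints"],2),"F",np.round(s["contact_force"],1),"gap",round(s["finger_gap"],3),"ff",round(float(np.max(s["finger_force"])),1))
    for t in targets: print(t,"->cm",(R.T@(np.array(t)-p)/10).round(2))
E
python3 -c "
from h import *
shift((420,-380,260),(450,-100,260),(449.5,120.5,260),(449.5,120.5,79))"
```

```text
t 1.1 tcp [ 177.4 -599.3  231.3] yaw 0.288 tilt [-0. -0.] q [ 1.39  0.51 -0.24  1.5   0.13  1.15 -0.15] F [-0.1 -0.2 -0.5] gap 1.004 ff 0.0
(420, -380, 260) ->cm [ 29.49 -14.14  -2.87]
(450, -100, 260) ->cm [ 40.31 -40.14  -2.87]
(449.5, 120.5, 260) ->cm [ 46.52 -61.3   -2.87]
(449.5, 120.5, 79) ->cm [ 46.52 -61.3   15.23]
```

Call:
apply_moves([
  [4,-2,-1,0],
  [8,-4,-2,0],
  [11.5,-5.5,-3,0],
  [15,-7,-3,0],
  [18.5,-9,-3,0],
  [22,-10.5,-3,0],
  [25.5,-12.5,-3,0],
  [29,-15,-3,0],
  [31,-18,-3,0],
  [33,-21.5,-3,0],
  [34.5,-25,-3,0],
  [36,-28.5,-3,0],
], grip=8.5)

```text
t: 2.1
tcp_pos: [442.0, -221.8, 261.3]
ee_rot: [[0.959, 0.284, 0.0], [0.284, -0.959, 0.0], [0.0, 0.0, -1.0]]
contact_force: [1.5, -0.4, 0.0]
finger_gap: 0.994
finger_force: 0.0
```

Call:
apply_moves([
  [1.2,-3.7,0,0],
  [2.5,-7.3,0,0],
  [3.5,-11,0,0],
  [4.5,-14.5,0,0],
  [5.5,-18,0,0],
  [6.5,-21.5,0,0],
  [7.5,-25,0,0],
  [9,-29,0,0],
  [10.5,-32.8,0,0],
  [10.5,-32.8,0,0],
  [10.5,-32.8,0,0],
])

```text
t: 3.02
tcp_pos: [449.0, 123.3, 261.5]
ee_rot: [[0.957, 0.289, 0.0], [0.289, -0.957, 0.001], [0.001, -0.001, -1.0]]
contact_force: [0.1, -0.4, -0.2]
finger_gap: 0.994
finger_force: 0.0
```

```bash
python3 -c "
from h import *
shift((449.5,120.5,260),(449.5,120.5,79))"
```

```text
t 3.02 tcp [449.  123.3 261.5] yaw 0.294 tilt [ 0.0007 -0.0009] q [ 0.11  0.26 -0.55  1.85  0.15  1.08 -1.78] F [ 0.1 -0.4 -0.2] gap 0.994 ff 0.0
(449.5, 120.5, 260) ->cm [-0.03  0.28  0.15]
(449.5, 120.5, 79) ->cm [-0.04  0.3  18.25]
```

Call:
apply_moves([
  [0,0.25,3,0],
  [0,0.25,6.5,0],
  [0,0.25,10,0],
  [0,0.25,13,0],
  [0,0.25,16,0],
  [0,0.25,17.5,0],
  [0,0.25,18.2,0],
  [0,0.25,18.2,0],
  [0,0.25,18.2,0],
])

```text
t: 3.77
tcp_pos: [450.4, 117.4, 79.8]
ee_rot: [[0.959, 0.283, 0.0], [0.283, -0.959, -0.0], [0.0, 0.0, -1.0]]
contact_force: [0.4, -0.6, 0.8]
finger_gap: 0.996
finger_force: 0.0
```

Call:
apply_moves([
  [0,0,0,0],
  [0,0,0,0],
  [0,0,0,0],
  [0,0,0,0],
  [0,0,0,0],
  [0,0,0,0],
  [0,0,0,0],
  [0,0,0,0],
  [0,0,0,0],
  [0,0,0,0],
], grip=0, newtons=70)

```text
t: 4.6
tcp_pos: [450.3, 118.3, 79.6]
ee_rot: [[0.959, 0.284, 0.001], [0.284, -0.959, 0.0], [0.001, 0.0, -1.0]]
contact_force: [-0.4, 0.3, 5.4]
finger_gap: 0.288
finger_force: 68.1
```

Call:
apply_moves([
  [0,0,-2,0],
  [0,0,-5,0],
  [0,0,-9,0],
  [0,0,-13,0],
  [0,0,-17,0],
  [0,0,-20,0],
  [0,0,-21,0],
  [0,0,-21,0],
])

```text
t: 5.27
tcp_pos: [450.9, 118.4, 291.7]
ee_rot: [[0.959, 0.283, 0.004], [0.283, -0.959, 0.001], [0.004, 0.001, -1.0]]
contact_force: [-0.0, 0.4, -3.4]
finger_gap: 0.284
finger_force: 69.1
```

```bash
python3 - <<'E'
from h import *
np.set_printoptions(precision=1,suppress=True)
s=arm.state();shift((577.5,-56,290))
for n in("top","side"):
    im,d=arm.capture(n);cv2.imwrite(f"pics/{n}1.png",im[:,:,::-1]);np.save(f"{n}1.npy",d)
s=cv2.imread("pics/side1.png")[80:300,230:470];cv2.imwrite("pics/s1.png",cv2.resize(s,None,fx=2.5,fy=2.5))
P=cloud("side",d)
for a,lo,hi in[(0,185,205),(0,170,185),(0,160,172),(0,190,250)]:
    p=P[(d>0)&(P[...,2]>lo)&(P[...,2]<hi)&(np.hypot(P[...,0]-449,P[...,1]-121)<50)]
    print(lo,hi,len(p),p.min(0),p.max(0)) if len(p) else print(lo,0)
P=P.reshape(-1,3);q=P[(np.hypot(P[:,0]-449,P[:,1]-121)<50)&(P[:,2]>140)];print(q.min(0))
E
```

```text
t 5.27 tcp [450.9 118.4 291.7] yaw 0.287 tilt [0. 0.] q [ 0.1  0.2 -0.6  1.8  0.1  1.1 -1.8] F [-0.   0.4 -3.4] gap 0.284 ff 69.1
(577.5, -56, 290) ->cm [ 7.2 20.3  0.2]
185 0
170 0
160 0
190 250 549 [418.3 115.1 208.6] [471.3 149.8 250. ]
[409.3  91.7 208.6]
```

View pics/s1.png

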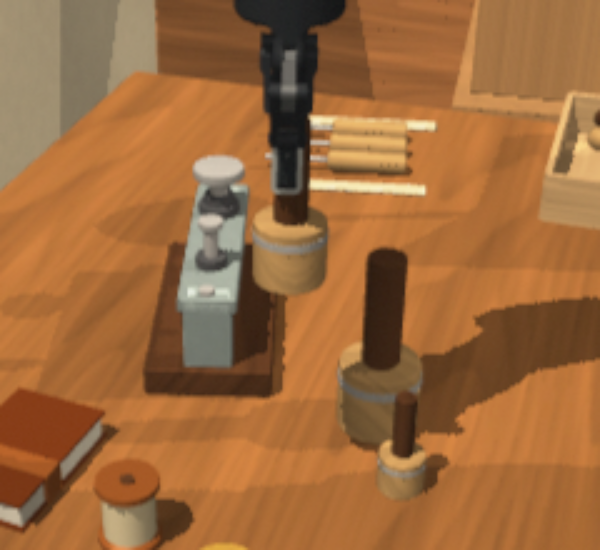

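Call:
apply_moves([
  [1,3,0,0],
  [2.2,6.2,0,0],
  [3.4,9.5,0,0],
  [4.6,13,0,0],
  [5.8,16.5,0,0],
  [6.8,19,0.5,0],
  [7.2,20.3,1.5,0],
  [7.2,20.3,3,0],
  [7.2,20.3,3.9,0],
  [7.2,20.3,3.9,0],
  [7.2,20.3,3.9,0],
])

```text
t: 6.28
tcp_pos: [575.6, -55.0, 249.1]
ee_rot: [[0.958, 0.286, -0.003], [0.286, -0.958, 0.001], [-0.003, -0.002, -1.0]]
contact_force: [0.1, 0.5, -2.4]
finger_gap: 0.287
finger_force: 69.3
```

```bash
python3 - <<'E'
from h import *
shift((577.5,-56,231.7))
im,d=arm.capture("side");cv2.imwrite("pics/s2.png",cv2.resize(im[80:260,250:420,::-1],None,fx=3,fy=3))
E
```

```text
t 6.28 tcp [575.6 -55.  249.1] yaw 0.29 tilt [-0.0027 -0.0017] q [ 0.36  0.44 -0.47  1.59  0.21  1.16 -1.44] F [ 0.1  0.5 -2.4] gap 0.287 ff 69.3
(577.5, -56, 231.7) ->cm [0.16 0.16 1.74]
```

View pics/s2.png

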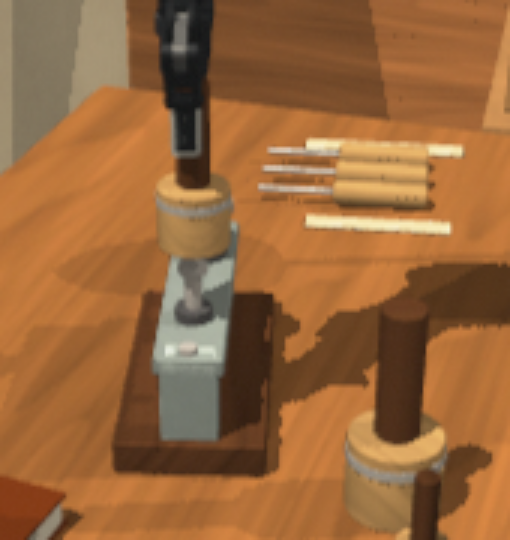

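Call:
apply_moves([
  [0.1,0.05,0,0],
  [0.1,0.05,0.8,0],
  [0.1,0.05,2,0],
  [0.1,0.05,3.3,0],
  [0.1,0.05,2,0],
  [0.1,0.05,0,0],
  [0.1,0.05,-2,0],
  [0.1,0.05,-2,0],
  [0.1,0.05,-2,0],
])

```text
t: 7.08
tcp_pos: [578.3, -56.1, 271.0]
ee_rot: [[0.959, 0.284, 0.003], [0.284, -0.959, -0.0], [0.002, 0.001, -1.0]]
contact_force: [0.5, -0.5, -3.0]
finger_gap: 0.289
finger_force: 69.4
```

```bash
python3 - <<'E'
from h import *
shift((606.7,-161.3,271.7),(606.7,-161.3,234.7))
E
```

```text
t 7.08 tcp [578.3 -56.1 271. ] yaw 0.288 tilt [0.0025 0.0011] q [ 0.36  0.43 -0.47  1.56  0.2   1.2  -1.43] F [ 0.5 -0.5 -3. ] gap 0.289 ff 69.4
(606.7, -161.3, 271.7) ->cm [-0.26 10.9  -0.05]
(606.7, -161.3, 234.7) ->cm [-0.27 10.89  3.65]
```

Call:
apply_moves([
  [0,0,1,0],
  [0,0,2.2,0],
  [0,0,2.8,0],
  [0,0,4,0],
  [0,0,5.4,0],
])

```text
t: 7.5
tcp_pos: [577.4, -56.3, 215.1]
ee_rot: [[0.959, 0.284, -0.001], [0.284, -0.959, -0.0], [-0.001, -0.0, -1.0]]
contact_force: [-1.5, -1.0, 3.4]
finger_gap: 0.286
finger_force: 69.7
```

```bash
python3 - <<'E'
from h import *
shift((577.5,-56,271.7));print(np.round(arm.state()["dq"],2))
E
```

```text
t 7.5 tcp [577.4 -56.3 215.1] yaw 0.288 tilt [-0.0007 -0.0002] q [ 0.35  0.47 -0.46  1.65  0.23  1.08 -1.46] F [-1.5 -1.   3.4] gap 0.286 ff 69.7
(577.5, -56, 271.7) ->cm [ 0.02 -0.03 -5.66]
[-0.03  0.14  0.04  0.26  0.1  -0.39 -0.09]
```

Call:
apply_moves([
  [0,0,-2,0],
  [0,0,-5,0],
  [0,0,-5.5,0],
  [0,0,-5.5,0],
  [0,0,-5.5,0],
  [0,0,-5.5,0],
])

```text
t: 8.0
tcp_pos: [576.8, -56.5, 269.4]
ee_rot: [[0.959, 0.284, -0.003], [0.284, -0.959, -0.0], [-0.003, -0.001, -1.0]]
contact_force: [-0.2, -0.6, -2.7]
finger_gap: 0.288
finger_force: 69.4
```

Call:
apply_moves([
  [0,2,0,0],
  [-0.1,4,0,0],
  [-0.2,6,0,0],
  [-0.2,8,0,0],
  [-0.2,9.5,0,0],
  [-0.2,10.7,0,0],
  [-0.2,10.9,0,0],
  [-0.2,10.9,0,0],
  [-0.2,10.9,1,0],
  [-0.2,10.9,2,0],
  [-0.2,10.9,2.5,0],
  [-0.2,10.9,2.5,0],
])

```text
t: 9.0
tcp_pos: [605.7, -160.4, 244.3]
ee_rot: [[0.958, 0.285, -0.003], [0.285, -0.958, 0.001], [-0.003, -0.002, -1.0]]
contact_force: [-0.6, -0.3, -2.4]
finger_gap: 0.282
finger_force: 69.3
```

```bash
python3 - <<'E'
from h import *
im,d=arm.capture("side");cv2.imwrite("pics/s3.png",cv2.resize(im[80:260,250:420,::-1],None,fx=3,fy=3))
np.save("side3.npy",d)
print(layer("side",d,(300,160,325,182),140,160))
shift((606.7,-161.3,234.7),(606.7,-161.3,224.7))
E
```

```text
(61, array([573.21201848, -50.22406716, 148.38819779]), array([573.33347072, -53.2630101 , 147.15809195]), array([575.51739502, -53.12582779]), 13.285155296325684, np.float64(148.94413110781636))
t 9.05 tcp [ 606.1 -160.7  245.2] yaw 0.289 tilt [-0.0018 -0.0011] q [ 0.48  0.52 -0.44  1.47  0.23  1.21 -1.27] F [ 0.1  0.3 -1.9] gap 0.29 ff 69.3
(606.7, -161.3, 234.7) ->cm [0.04 0.08 1.05]
(606.7, -161.3, 224.7) ->cm [0.04 0.08 2.05]
```

View pics/s3.png

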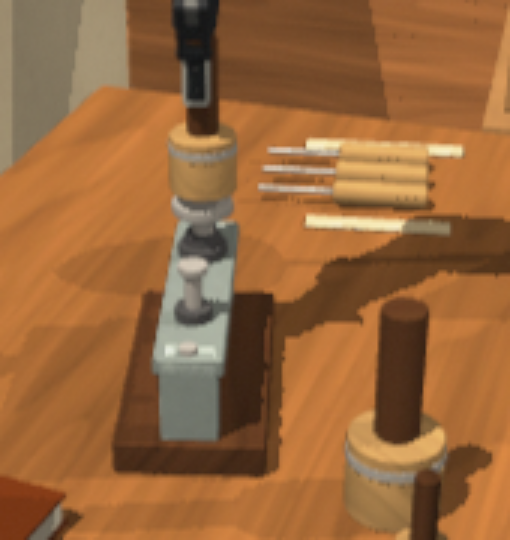

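Call:
apply_moves([
  [0.05,0.05,0.4,0],
  [0.05,0.05,0.8,0],
  [0.05,0.05,1.1,0],
  [0.05,0.05,1.3,0],
  [0.05,0.05,1.5,0],
  [0.05,0.05,1.7,0],
  [0.05,0.05,1.8,0],
  [0.05,0.05,1.8,0],
  [0.05,0.05,1.8,0],
  [0.05,0.05,1.8,0],
  [0.05,0.05,1.8,0],
])

```text
t: 9.97
tcp_pos: [607.5, -161.7, 228.6]
ee_rot: [[0.959, 0.284, 0.001], [0.284, -0.959, -0.0], [0.001, 0.0, -1.0]]
contact_force: [-0.8, 1.1, 3.9]
finger_gap: 0.288
finger_force: 69.7
```

```bash
python3 - <<'E'
from h import *
F=[]
for i in range(6):
    im,d=arm.capture("side");s=arm.state();F.append([*s["contact_force"],s["tcp_pos"][2]])
    np.save(f"side4_{i}.npy",d)
print(np.mean(F,0),np.std(F,0))
shift((606.7,-161.3,224.7))
# cap/maul measurements: cap rim visible, pre vs now
for n in("side3","side4_0"):
    d=np.load(n+".npy");P=cloud("side",d)
    p=P[(d>0)&(np.hypot(P[...,0]-604,P[...,1]+157)<33)&(P[...,2]>118)&(P[...,2]<215)]
    print(n,np.histogram(p[:,2],bins=np.arange(118,216,3))[0])
cv2.imwrite("pics/s4.png",cv2.resize(im[110:190,280:350,::-1],None,fx=6,fy=6,interpolation=cv2.INTER_CUBIC))
E
```

```text
[ -1.08326628   0.76633693   3.72748972 228.44830376] [0.56316824 0.36567432 0.62582516 0.0661261 ]
t 10.27 tcp [ 607.5 -161.7  228.4] yaw 0.288 tilt [0.0003 0.    ] q [ 0.48  0.53 -0.44  1.49  0.24  1.17 -1.28] F [-0.9  1.1  4.4] gap 0.291 ff 69.7
(606.7, -161.3, 224.7) ->cm [-0.06 -0.06  0.36]
side3 [ 5 31  8  7  9  1  1  2 22 19 31 67  4  0  4 12 31 21 27 25 27 22 30 24
 30 25 23 22 35 24 34 97]
side4_0 [11  5 10  1  0  1 20 23 26 15 16 25 24 24 23 28 23 25 29 17 27 23 26 27
 28 47 82 14 15  8  9 13]
```

View pics/s4.png

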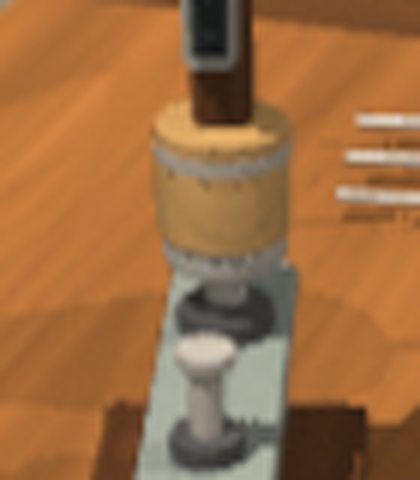

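Call:
apply_moves([
  [0,0,0.1,0],
  [0,0,0.2,0],
  [0,0,0.3,0],
  [0,0,0.35,0],
  [0,0,0.35,0],
  [0,0,0.35,0],
  [0,0,0.35,0],
  [0,0,0.35,0],
  [0,0,0.35,0],
])

```text
t: 11.02
tcp_pos: [607.5, -161.7, 224.9]
ee_rot: [[0.959, 0.284, 0.0], [0.284, -0.959, -0.0], [0.0, 0.0, -1.0]]
contact_force: [-0.5, 0.6, 6.2]
finger_gap: 0.29
finger_force: 69.9
```

```bash
python3 - <<'E'
from h import *
F=[]
for i in range(10):
    im,d=arm.capture("side");s=arm.state();F.append([*s["contact_force"],s["tcp_pos"][2]])
print(np.mean(F,0),np.std(F,0))
shift()
h=[]
for n in("side3.npy","side4_0.npy",None):
    dd=d if n is None else np.load(n);P=cloud("side",dd)
    # cap lower band: visible stem/cap transition
    p=P[(dd>0)&(np.hypot(P[...,0]-604,P[...,1]+157)<33)&(P[...,2]>118)&(P[...,2]<215)]
    print(n,np.histogram(p[:,2],bins=np.arange(118,216,2))[0])
im2=im[:,:,::-1];cv2.imwrite("pics/s5.png",cv2.resize(im2[110:190,280:350],None,fx=6,fy=6,interpolation=cv2.INTER_CUBIC))
E
```

```text
[ -0.91015221   1.37810966   5.64126897 224.94329541] [0.4231909  0.44051538 0.65262499 0.00945029]
t 11.52 tcp [ 607.5 -161.7  224.9] yaw 0.288 tilt [0.0004 0.0001] q [ 0.48  0.54 -0.44  1.5   0.24  1.16 -1.28] F [-0.2  1.3  6.2] gap 0.285 ff 69.9
side3.npy [ 2 10 24  7  3  5  9  1  0  0  1  2 16  8 17 20 33 45  4  0  0  0  6 10
 21 18 13 16 18 18 13 19 17 18 19 17 23 15 17 16 14 15 21 24 14 23 37 71]
side4_0.npy [10  4  2  8  3  0  0  0  1 13 11 19 15 17  9  8 18 15 14 20 14 17 13 21
 13 16 19 14 20 12 22 12 16 16 16 21 18 21 36 68 21  7 10  8  5  5  9  8]
None [ 6  3  3  0  0  0  2 12 15 12 18 14 11  9 16 17 15 17 17 10 21 15 16 17
 22 11 18 18 16 16  8 20 16 23 20 12 27 82 23  5 11  6  9  7  8  8 11  3]
```

View pics/s5.png

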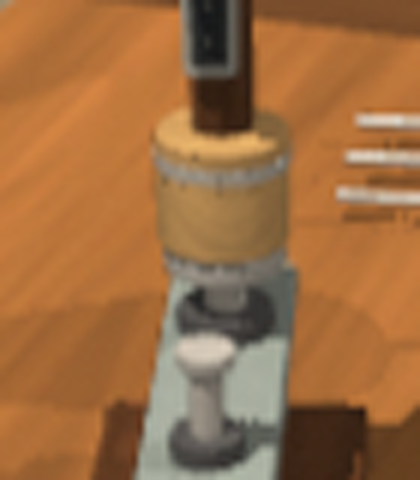

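The force (about 8.3 N) and height (about 9.8 mm down) agree on half-way. The crop shows the maul upright on the pad, about column 225, and the pin up at about (205, 350).

```bash
python3 -c "
from rig import arm
print(arm.hand_in())"
```

```text
the job is handed in; nothing more can be done
None
```

I knocked the rivet pin twice with the middle-sized maul and it sprang back up. I handed the job in with the upright maul still gripped, holding the glue pad about 10 mm down; the hand-in returned no verdict.

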